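# Free the locating block and hold it for packing

## Task

First lay the single copper strip squarely on the other two, so that all three make one even pile to prop the steel locating block with, and let go of it. Then grip the block, rock it side to side in its seat until its two stiff keepers are pushed back and it comes free (do not yank it out), lift it straight up and finish while holding it: still, upright, over its seat, with about 4 cm of gap under its foot and touching no part of the holder. Leave the other things alone.

Things in the scene. Friction and masses are not known exactly. Their poses are not given: they have to be found in the camera images.
- holder: Fixed steel holder, 100 (x) x 150 (y) x 63 mm high; origin under its centre. A channel 20 mm wide runs along x through the middle. On each y side, from 24 to 60 mm off the middle, stands a tower 60 mm long in x; a keeper plate slides in its top under a cover. Corner posts, 38 mm high, 18 to 29 mm off the middle in x, keep the block from turning about the vertical.
- seat (a point): Centre of the seat (floor of the holder's channel), 10 mm above the bench; axes as the holder's. Above it the flat keeper plates (42 mm long in x, 45 to 53 mm above the bench) reach in from both y sides to 8.5 mm from the middle, over the block's shoulders.
- keeper_l (a joint): Slide of the keeper on the holder's +y side: 0 in, 0.0075 m fully pushed back (outward). No handle: the leaning block pushes its inner edge. Stiff (about 7 N) and stays where it is pushed. The block passes once both keepers together are back by more than 11 mm (12.5 mm for ease); one alone is not enough.
- keeper_r (a joint): The same for the keeper on the holder's -y side.
- block: Loose steel locating block, 100 mm high, 0.25 to 0.5 kg, on the seat. Origin at the centre of its underside; axes as the holder's. From below: toe 34 (x) x 16 (y) mm to 12 mm high; shoulder 34 x 28 to 30 mm; neck 30 x 16 to 100 mm, free to grip from 56 mm up. Pulled straight it rises 5 mm and stops under the keepers. Leaning 0.2 rad to +y or -y about the toe's bottom edge pushes that keeper back.
- block_top (a point): Centre of the top of the block's neck, 100 mm above the block's origin.
- strip_a: Bottom one of the two piled copper strips, 18 (x) x 85 (y) x 6 (z) mm, lying on the bench. Origin at the centre of its underside.
- strip_b: Copper strip of the same size, lying squarely on strip_a. Origin at the centre of its underside.
- strip_c: The single copper strip of the same size, lying flat on the bench by itself. Origin at the centre of its underside.
- flux_tin: Bystander: round flat tin, 75 mm across, 31 mm high; origin under its centre.
- nut: Bystander: large hexagon nut, 27 mm across, 13 mm high; origin under its centre.
- steel_tin: Bystander: open steel tin, 67 mm across, 39 mm high; origin under its centre.
- spanner: Bystander: spanner, 27 x 163 x 8 mm, lying flat; origin under its centre.
- bolt: Bystander: hexagon bolt, 27 x 85 x 24 mm, lying; origin under its centre.
Mind the look-alikes: they are no part of the job. Leave any black or purple look-alike of the strip_c alone. Leave any purple look-alike of the strip_b alone.

How it is judged (in metres and radians):
On the way, in this order (a step that is already met when the one before it is completed fails the run):
1. the third copper strip lies squarely on the other two, let go (horizontal distance between strip_c and strip_b below 0.006 m and z of strip_c in the frame of strip_b between 0.0035 and 0.0085 m and angle between the y axis of strip_c and the y axis of strip_b, either way round below 0.12 rad and angle between each of strip_c, strip_b's own z axis and vertical below 0.1 rad and horizontal distance between strip_b and strip_a below 0.006 m and z of strip_b in the frame of strip_a between 0.0035 and 0.0085 m and angle between the y axis of strip_b and the y axis of strip_a, either way round below 0.12 rad and contact force between the fingers and strip_c below 0.1 N and contact force between the fingers and strip_b below 0.1 N), for 0.2 s.
2. the block has been rocked: a keeper has begun to give (value of joint any of keeper_l, keeper_r above 0.0015 m), for 0.05 s.
3. rocked both ways: both keepers are pushed back while the block's foot is still down in the seat, not yanked out (value of joint each of keeper_l, keeper_r above 0.003 m and z of block in the frame of seat below 0.008 m), for 0.05 s.
At the end, for the whole second after the job is handed in: Strips piled, each within 6 mm and 0.12 rad of the one below, flat, released. Block held by the fingers, still, upright within 0.14 rad, foot 24 to 60 mm above the seat and within 15 mm sideways of its centre, not touching the holder; both keepers pushed back (all of step 1 and z of block in the frame of seat between 0.024 and 0.06 m and horizontal distance between block and seat below 0.015 m and angle between block's own z axis and vertical below 0.14 rad and contact force between the fingers and block above 1 N and contact force between block and holder below 0.3 N and linear speed of block below 0.03 m/s and value of joint each of keeper_l, keeper_r above 0.002 m); the arm keeps its last pose, push and grip.
It fails at once if a bystander is pushed more than 25 mm (distance of any of flux_tin, nut, steel_tin, spanner, bolt from where it was at the start of the episode above 0.025 m).
It also fails if it takes over 48 s, if anything falls off the work surface, if the arm or the gripper's body presses on something with over 40 N, if the wrist force passes 120 N, or if a joint passes its speed limit or range.

## Robot

A 6-joint arm with a two-finger parallel gripper is mounted at the origin on a cart in front of the work surface, level with it; the furniture and walls round the work are solid. World frame = base frame: x ahead of the robot, y to its left, z up, the work surface at z = 0. Lengths are in mm, angles in rad, forces in N, time in s.
With the tool pointing down it reaches from about 400 to 925 mm from the base axis. Payload 3.4 kg.
Tool frame: the origin (TCP) lies midway between the tips of the shut fingers; the grasp point (between the pads) lies 19 mm behind it; z points along the fingers, y is the line along which they close (so a half turn about z gives the same grasp; the last joint's range is limited). The gripper opens to 85 mm and grips with 20 to 120 N. Pads are 22 mm wide; open, the fingers measure 114 mm over their backs; the gripper's body (76 mm by 85 mm) begins 54 mm behind the grasp point. The pads swing forward as they close: fully open they stand 13 mm farther back than shut.
Start: joints at [-0.073, 0.307, 1.506, -0, 1.328, -0.073], TCP at [575.005, -0.025, 231.305] pointing down, gripper open.
Joint ranges: [-3.12, 3.12], [-1.05, 2.28], [0.14, 2.33], [-1.42, 4.57], [0.1, 2.73], [-2.68, 2.68]. Speed limits (rad/s): [2.57, 2.57, 3.14, 3.14, 3.14, 3.14].

## Interface

Orientations are given as [roll, pitch, yaw] about the fixed x, y, z axes, in that order (R = Rz(yaw) Ry(pitch) Rx(roll)).
In Python, from plant import env, optics gives the robot as it stands. The module is installed in compiled form; this text tells all that it offers.
- The arm moves only by the tool servo_tool, never from a script. Its argument "increments" is a list of rows, each a list of 2 entries, a list of its own where there are three numbers: the shift along the tool's x, y, z in units of 40 mm (1.0 is 40 mm), then the turn, a rotation vector about the tool's x, y, z in units of 10 degrees (1.0 is 10 degrees). In form: [[[x, y, z], [ax, ay, az]], ...]. A call has 1 to 12 rows; each row shifts and turns the commanded pose from where the row before left it, along the tool's axes as they then stand; what a row does not reach is not made up. A row lasts 1/8 s, in which the tool goes at most 62.5 mm and 10.7 degrees, less where a joint would pass 70% of its speed; a pose out of reach is approached as far as the arm can. A call is refused whole if a number of a shift passes 1 or a number of a turn 1, either way. A call with a gripper value outside its range is refused whole. "claw" is the finger opening in mm, from 0 to 85.4, set as the call begins (left out, the last holds). The fingers move at their own pace and stop on an object; the grip force is fixed at half the most. Time passes only in rows, so rows that do not move let the fingers close. It gives the time, the measured TCP pose, the force, the opening and the grip force at its end, in the units of the state.
- env.get_obs(): the state, without advancing time (a new reading comes with each control period).
- optics.grab_frame(name): name is "scene" or "side" or "wrist"; returns the picture (420x560x3 uint8, red, green, blue); there is no depth.
- optics.calibration(name): a dict with "mtx" (3x3 intrinsics, pixels), "R" (3x3) and "t" (3): a world point X has camera coordinates R X + t; the wrist camera has in their place "hand_eye" (4x4, takes a point from camera to tool coordinates, whose origin is the TCP and whose axes are the flange's). Camera axes: x right, y down, z forward; pixel columns grow to the right and rows downward; lengths in mm; the calibration is good to about 2 mm. A picture is of the moment at which its call begins: read the wrist's pose just before it. calibration takes no time and is no camera call.
- env.hand_in(): hands the job in; it is judged then, once.
The state is a dict: "t": time; "qpos": joint angles; "joint_velocities": joint speeds; "joint_torque": joint torques, N m; "eef_pos": TCP position; "orientation": TCP orientation; "ft_force": force on the tool from outside, world axes, zero at the start; "torque": the same for the moment, N m; "width": finger opening in mm; "grasp_force": force on a finger pad.
Only numpy, scipy, OpenCV 4.12 (cv2) and the standard library are available. Lean on these libraries where they do the work, as an engineer would, in place of code of your own. Each camera call takes 0.05 s, during which the arm holds its last target. There are 200 camera calls.

## Working session

There is one attempt and no reset: what is moved stays moved. The work goes in short steps, Python scripts to look and compute and a tool call to move; the robot and the scene stay as the last step left them, time stands still between calls to the robot, and variables do not carry over. Pictures are saved under pics/ and viewed, at most 10 in all, crops included, and the job is handed in when it is done.

Besides the shell and the picture viewer there is one more tool, called after ">>>" by a JSON object that holds its "fn" and its "kwargs", one argument or row to a line. servo_tool: Moves the arm, as the interface text tells. Its arguments: {"type":"object","properties":{"increments":{"type":"array"},"claw":{"type":"number"}},"required":["increments"]}

```bash
mkdir -p pics; python3 - <<'E'
from plant import env, optics
import cv2,numpy as np
o=env.get_obs();print(o)
for n in ("scene","side","wrist"):
    f=optics.grab_frame(n);cv2.imwrite(f"pics/{n}0.png",f[:,:,::-1])
    c=optics.calibration(n);print(n,{k:np.round(v,4).tolist() for k,v in c.items()})
E
```

```text
{'t': 0.0, 'qpos': array([-7.34959380e-02,  3.07580300e-01,  1.50767057e+00, -1.62225788e-05,
        1.32838893e+00, -7.34960263e-02]), 'joint_velocities': array([-1.39510657e-03,  1.28540621e-03, -4.18827821e-04, -2.20326745e-04,
       -1.45552905e-04,  1.18593318e-05]), 'joint_torque': array([-2.40806599e-03, -4.57556927e+01, -2.51919490e+01, -3.95127336e-04,
        1.32516641e-02, -2.41733758e-06]), 'eef_pos': array([5.74307156e+02, 2.29627610e-02, 2.30377914e+02]), 'orientation': array([-3.13954987e+00, -1.34624472e-04,  1.57080019e+00]), 'ft_force': array([ 0.05882153, -0.21358954, -0.28016963]), 'torque': array([-0.00190773, -0.03172163,  0.0078442 ]), 'grasp_force': 0.0, 'width': 85.6629016096358}
scene {'mtx': [[388.6529, 0.0, 278.1593], [0.0, 388.6529, 213.895], [0.0, 0.0, 1.0]], 'R': [[0.8858, -0.4639, -0.0134], [-0.3646, -0.678, -0.6383], [0.287, 0.5703, -0.7697]], 't': [-473.1886, 322.5417, 994.5478]}
side {'mtx': [[440.3138, 0.0, 284.1555], [0.0, 440.3138, 203.0918], [0.0, 0.0, 1.0]], 'R': [[-0.9995, -0.0235, -0.0214], [0.0081, 0.4644, -0.8856], [0.0308, -0.8853, -0.464]], 't': [562.7918, 58.6343, 1417.764]}
wrist {'mtx': [[373.4294, 0.0, 281.3019], [0.0, 373.4294, 205.5279], [0.0, 0.0, 1.0]], 'hand_eye': [[-0.0003, -0.9619, -0.2733, 69.3188], [1.0, -0.0, -0.001, 0.3622], [0.0009, -0.2733, 0.9619, -142.5672], [0.0, 0.0, 0.0, 1.0]]}
```

View pics/scene0.png

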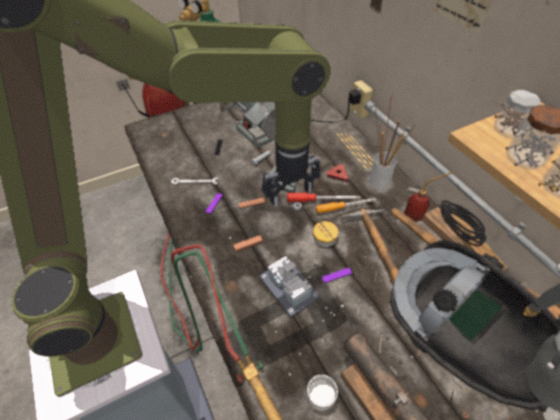

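View pics/wrist0.png

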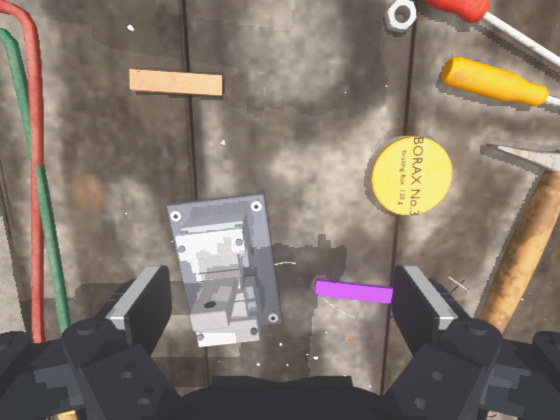

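The scene view shows two copper items at (250,202) and (248,242). The look-alikes are purple at (213,203) and (337,275), and black at (219,147). The holder with the block is at (290,280), the tin at (325,234), the steel tin at (322,392) and the spanner at (195,181). The wrist view shows one copper item at (176,82) and the holder at (225,270). I'll crop the copper items to tell the pile from the single strip.

```bash
cat > h.py <<'E'
from plant import env, optics
import cv2,numpy as np
from scipy.spatial.transform import Rotation as Rn
def cam(n,o=None):
    c=optics.calibration(n);K=c["mtx"]
    if n!="wrist": R=np.array(c["R"]);t=np.array(c["t"])
    else:
        T=np.eye(4);T[:3,:3]=Rn.from_euler("xyz",o["orientation"]).as_matrix();T[:3,3]=o["eef_pos"]
        M=np.linalg.inv(T@np.array(c["hand_eye"]));R=M[:3,:3];t=M[:3,3]
    return np.array(K),R,t
def ray(C,uv,z):
    K,R,t=C;uv=np.atleast_2d(uv).astype(float)
    d=(np.c_[uv,np.ones(len(uv))]@np.linalg.inv(K).T)@R
    c=-R.T@t
    return c+d*((z-c[2])/d[:,2])[:,None]
def proj(C,X):
    K,R,t=C;p=(np.atleast_2d(X)@R.T+t)@K.T
    return p[:,:2]/p[:,2:]
def mask(f,lo,hi):
    return cv2.inRange(cv2.cvtColor(f,cv2.COLOR_RGB2HSV),lo,hi)
def blobs(m,amin=60):
    cs,_=cv2.findContours(m,cv2.RETR_EXTERNAL,cv2.CHAIN_APPROX_NONE)
    return [c for c in cs if cv2.contourArea(c)>amin]
COP=((5,70,120),(18,200,255))
E
python3 - <<'E'
from h import *
sc=cv2.imread("pics/scene0.png");si=cv2.imread("pics/side0.png")
a=cv2.resize(sc[170:320,190:370],None,fx=3,fy=3,interpolation=cv2.INTER_CUBIC)
cv2.imwrite("pics/c1.png",a)
for n in("scene","side"):
    f=cv2.imread(f"pics/{n}0.png")[:,:,::-1].copy();C=cam(n)
    for b in blobs(mask(f,*COP),40):
        (u,v),wh,an=cv2.minAreaRect(b);print(n,round(u),round(v),np.round(wh),ray(C,(u,v),6).round()[0][:2],cv2.contourArea(b))
E
```

```text
scene 420 400 [8. 7.] [ 639. -501.] 41.0
scene 387 383 [33. 16.] [ 595. -435.] 193.0
scene 366 395 [67. 15.] [ 537. -435.] 814.5
scene 259 389 [74. 15.] [ 323. -306.] 743.5
scene 360 344 [21. 11.] [ 594. -329.] 89.0
scene 555 310 [13.  9.] [1098. -495.] 86.5
scene 490 256 [40. 13.] [1078. -291.] 194.5
scene 247 242 [ 7. 30.] [475.  88.] 176.5
scene 462 222 [26.  4.] [1100. -159.] 73.0
scene 414 226 [55.  9.] [ 958. -100.] 332.5
scene 380 243 [79.  8.] [ 826. -102.] 430.5
scene 446 225 [47. 15.] [1046. -145.] 355.5
scene 330 206 [ 8. 31.] [773.  92.] 130.0
scene 251 202 [ 6. 27.] [554. 230.] 125.0
scene 356 149 [44. 12.] [1008.  282.] 412.0
scene 521 155 [139.  70.] [1512.  -29.] 4132.5
scene 546 114 [30. 19.] [1801.   96.] 431.0
scene 186 13 [ 8. 17.] [ 831. 1694.] 78.5
side 285 262 [31.  6.] [557. 232.] 140.0
side 311 234 [ 6. 28.] [478.  82.] 157.5
side 210 203 [ 7. 53.] [ 828. -132.] 228.5
side 177 193 [ 8. 33.] [ 965. -209.] 211.0
side 126 196 [43.  5.] [1150. -194.] 113.5
side 163 183 [ 6. 18.] [1040. -298.] 60.0
side 150 192 [45. 10.] [1071. -227.] 90.0
side 188 173 [20. 12.] [ 965. -393.] 125.5
side 295 161 [21.  7.] [ 529. -511.] 98.5
side 174 155 [11. 13.] [1071. -598.] 123.5
side 342 161 [40.  6.] [ 327. -511.] 75.5
side 164 73 [48. 98.] [ 1616. -2461.] 1383.5
side 169 30 [ 6. 30.] [ 2405. -5688.] 53.0
side 7 48 [55.  9.] [ 3901. -4076.] 286.5
side 17 22 [30. 24.] [ 5713. -7458.] 316.0
side 12 6 [ 5. 24.] [  8864. -12709.] 47.0
side 208 25 [78. 38.] [ 1913. -6204.] 260.0
```

View pics/c1.png

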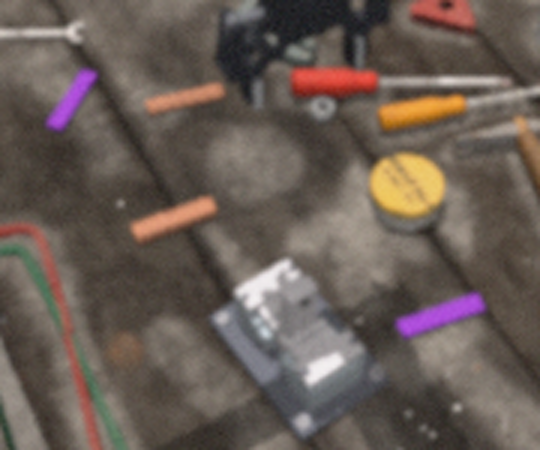

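View pics/side0.png

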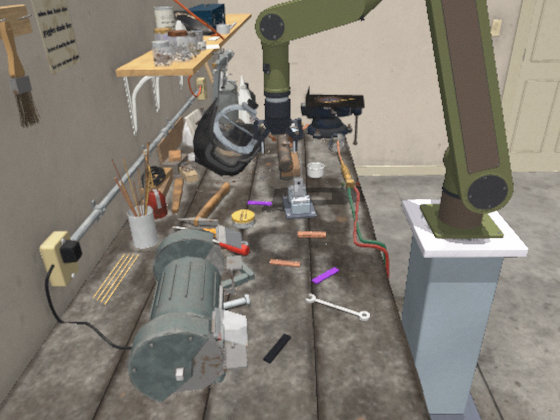

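The copper piece at scene (248,242) is thicker, so it is the pile, at about (477,85). The thin one at scene (250,202) and side (285,262) is the single strip_c, at about (556,231). Both are copper, not purple or black. I'll turn the tool by 90° and look at both from above.

>>> {"fn": "servo_tool", "kwargs": {
  "increments": [
    [[1, -0.2, 0], [0, 0, 0]],
    [[1, -0.2, 0], [0, 0, 0]],
    [[1, -0.2, 0], [0, 0, 0]],
    [[0, 0, 0], [0, 0, 1]],
    [[0, 0, 0], [0, 0, 1]],
    [[0, 0, 0], [0, 0, 1]],
    [[0, 0, 0], [0, 0, 1]],
    [[0, 0, 0], [0, 0, 1]],
    [[0, 0, 0], [0, 0, 1]],
    [[0, 0, 0], [0, 0, 1]],
    [[0, 0, 0], [0, 0, 1]],
    [[0, 0, 0], [0, 0, 1]]
  ]
}}

```text
t: 1.65
eef_pos: [550.7, 119.9, 230.9]
orientation: [3.141, 0.001, -0.006]
ft_force: [-0.3, 0.2, 0.7]
width: 85.5
grasp_force: 0.0
```

```bash
cat > look.py <<'E'
from h import *
import sys
o=env.get_obs();f=optics.grab_frame("wrist");C=cam("wrist",o)
print(o["t"],o["eef_pos"].round(1),o["orientation"].round(3),o["qpos"].round(2))
cv2.imwrite(f"pics/{sys.argv[1]}.png",f[:,:,::-1])
for b in blobs(mask(f,*COP),300):
    r=cv2.minAreaRect(b);P=[]
    for z in (6,12,18):
        p=ray(C,cv2.boxPoints(r),z)[:,:2];e=[p[1]-p[0],p[2]-p[1]];L=max(e,key=np.linalg.norm);W=min(e,key=np.linalg.norm)
        print(z,p.mean(0).round(1),"L",np.linalg.norm(L).round(1),"W",np.linalg.norm(W).round(1),"ang",round((np.degrees(np.arctan2(L[1],L[0]))+90)%180-90,1),np.round(r[0]) if z==6 else "")
E
python3 look.py w1
```

```text
1.65 [550.7 119.9 230.9] [ 3.141e+00  1.000e-03 -6.000e-03] [0.14 0.29 1.53 0.   1.32 1.72]
6 [474.9  84.6] L 89.3 W 20.8 ang -4.0 [315. 241.]
12 [477.3  85.2] L 87.8 W 20.5 ang -4.0 
18 [479.6  85.7] L 86.4 W 20.1 ang -4.0 
6 [555.9 228.8] L 86.3 W 19.7 ang -10.7 [172. 166.]
12 [557. 227.] L 84.9 W 19.3 ang -10.7 
18 [558.  225.2] L 83.5 W 19.0 ang -10.7 
6 [689.3 181. ] L 45.5 W 17.2 ang -33.4 [212.  19.]
12 [688.2 180. ] L 44.7 W 16.9 ang -33.4 
18 [687.1 179. ] L 44.0 W 16.6 ang -33.4
```

View pics/w1.png

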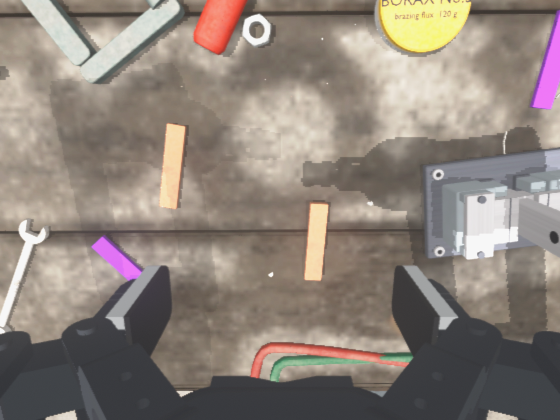

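The wrist view shows strip_c at (172,166), which maps to (556,229) at −10.7°. The pile is at (315,241), mapping to (477,85) at −4°, and the holder is on the right at (490,210). I'll hover over strip_c and re-measure from closer.

>>> {"fn": "servo_tool", "kwargs": {
  "increments": [
    [[0.03, -0.68, 0.7], [0, 0, 0]],
    [[0.03, -0.68, 0.7], [0, 0, 0]],
    [[0.03, -0.68, 0.7], [0, 0, 0]],
    [[0.03, -0.68, 0.7], [0, 0, 0]],
    [[0, 0, 0], [0, 0, 0.52]],
    [[0, 0, 0], [0, 0, 0.52]],
    [[0, 0, 0], [0, 0, 0]]
  ],
  "claw": 40
}}

```text
t: 2.58
eef_pos: [555.6, 228.8, 118.9]
orientation: [3.141, 0.001, -0.178]
ft_force: [0.5, -0.2, 0.1]
width: 39.8
grasp_force: 0.0
```

```bash
python3 look.py w2
```

```text
2.575 [555.6 228.8 118.9] [ 3.141e+00  1.000e-03 -1.780e-01] [ 0.32  0.44  1.6  -0.    1.1   2.07]
6 [474.6  83.6] L 90.9 W 23.8 ang -3.2 [491. 268.]
12 [478.1  86.7] L 88.8 W 23.3 ang -3.2 
18 [481.6  89.8] L 86.7 W 22.7 ang -3.2 
6 [555.7 227.6] L 85.0 W 21.7 ang -9.5 [283. 198.]
12 [557.4 227.3] L 83.0 W 21.2 ang -9.5 
18 [559.  227.1] L 81.0 W 20.7 ang -9.5
```

>>> {"fn": "servo_tool", "kwargs": {
  "increments": [
    [[0, 0.02, 0.9], [0, 0, 0]],
    [[0, 0, 0.9], [0, 0, 0]],
    [[0, 0, 0.7], [0, 0, 0]],
    [[0, 0, 0.3], [0, 0, 0]],
    [[0, 0, 0.1], [0, 0, 0]],
    [[0, 0, 0], [0, 0, 0]]
  ]
}}

```text
t: 3.38
eef_pos: [556.3, 228.1, 4.0]
orientation: [-3.141, -0.001, -0.181]
ft_force: [-0.4, -0.1, -0.1]
width: 39.4
grasp_force: 0.0
```

>>> {"fn": "servo_tool", "kwargs": {
  "increments": [
    [[0, 0, 0], [0, 0, 0]],
    [[0, 0, 0], [0, 0, 0]],
    [[0, 0, 0], [0, 0, 0]],
    [[0, 0, 0], [0, 0, 0]]
  ],
  "claw": 5
}}

```text
t: 3.88
eef_pos: [556.6, 228.3, 4.7]
orientation: [-3.14, -0.002, -0.181]
ft_force: [-0.4, 0.7, 7.5]
width: 14.1
grasp_force: 58.6
```

```bash
python3 look.py w3; python3 -c "
from h import *
o=env.get_obs();print(o['width'],o['grasp_force'],o['ft_force'],o['eef_pos'])"
```

```text
3.875 [556.6 228.3   4.7] [-3.14e+00 -2.00e-03 -1.81e-01] [ 0.32  0.58  1.7  -0.    0.85  2.07]
6 [556.5 225.8] L 85.8 W 24.8 ang -12.8 [288. 266.]
12 [559.4 225.3] L 82.1 W 23.7 ang -12.8 
18 [562.3 224.9] L 78.5 W 22.7 ang -12.8 
13.971999982845725 58.63845705986023 [-0.23690472  0.04995346  6.99485242] [556.55519577 228.28173922   4.67696203]
```

View pics/w3.png

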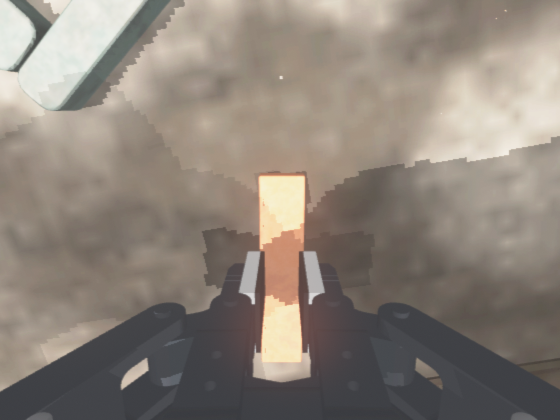

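The strip sits between the pads at (283,270), so I'll lift it and check the hold.

>>> {"fn": "servo_tool", "kwargs": {
  "increments": [
    [[0, 0, -0.2], [0, 0, 0]],
    [[0, 0, -0.8], [0, 0, 0]],
    [[0, 0, -0.8], [0, 0, 0]],
    [[0, 0, 0], [0, 0, 0]],
    [[0, 0, 0], [0, 0, 0]]
  ]
}}

```text
t: 4.55
eef_pos: [555.0, 227.8, 74.8]
orientation: [3.141, 0.001, -0.181]
ft_force: [-0.2, -0.2, -1.9]
width: 13.9
grasp_force: 58.6
```

```bash
python3 - <<'E'
from h import *
o=env.get_obs();f=optics.grab_frame("wrist");C=cam("wrist",o);cv2.imwrite("pics/w4.png",f[:,:,::-1])
print(o["eef_pos"].round(1),o["orientation"].round(3),o["width"],o["ft_force"].round(2))
for b in blobs(mask(f,*COP),150):
    r=cv2.minAreaRect(b);print(np.round(r[0]),np.round(r[1]),round(r[2],1))
    x,y,w,h=cv2.boundingRect(b);print(x,y,w,h)
E
```

```text
[555.  227.8  74.8] [ 3.141e+00  1.000e-03 -1.810e-01] 13.870349622090542 [-0.23 -0.18 -1.95]
[528. 297.] [ 42. 130.] 2.1
506 232 46 130
[292. 268.] [189.  69.] 90.0
258 173 70 190
```

View pics/w4.png

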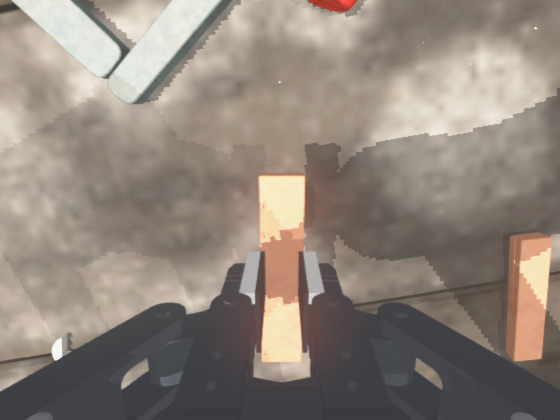

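```bash
python3 - <<'E'
from h import *
o=env.get_obs();C=cam("wrist",o);z=o["eef_pos"][2]+1.3
p=ray(C,[(259,175),(304,174),(301,361),(262,361)],z);c=p.mean(0)
R=Rn.from_euler("xyz",o["orientation"]).as_matrix()
print(p.round(1),(R.T@(c-o["eef_pos"])).round(2),o["eef_pos"])
E
```

```text
[[597.1 228.5  75.5]
 [594.3 211.5  75.5]
 [510.8 226.7  75.5]
 [514.  243.9  75.5]] [-0.49  0.06 -1.3 ] [554.53801005 227.6201857   74.21632685]
```

>>> {"fn": "servo_tool", "kwargs": {
  "increments": [
    [[0, 0, 0], [0, 0, -0.33]],
    [[0, 0, 0], [0, 0, -0.33]],
    [[-0.343, 0.74, 0], [0, 0, 0]],
    [[-0.343, 0.74, 0], [0, 0, 0]],
    [[-0.343, 0.74, 0], [0, 0, 0]],
    [[-0.343, 0.74, 0], [0, 0, 0]],
    [[-0.343, 0.74, 0], [0, 0, 0]],
    [[0, 0, 0], [0, 0, 0]],
    [[0, 0, 0], [0, 0, 0]]
  ]
}}

```text
t: 5.72
eef_pos: [477.5, 85.0, 74.7]
orientation: [-3.141, 0.001, -0.067]
ft_force: [0.2, -0.6, -0.9]
width: 13.5
grasp_force: 58.7
```

```bash
python3 - <<'E'
from h import *
for i in range(2):
    o=env.get_obs();f=optics.grab_frame("wrist")
    print(o["t"],o["eef_pos"].round(1),o["orientation"].round(3),o["width"])
cv2.imwrite("pics/w5.png",f[:,:,::-1])
E
```

```text
5.725 [477.5  85.   74.7] [-3.141e+00  1.000e-03 -6.700e-02] 13.548948990832018
5.775 [477.9  85.3  74.8] [-3.141  0.    -0.066] 13.526623277350255
```

View pics/w5.png

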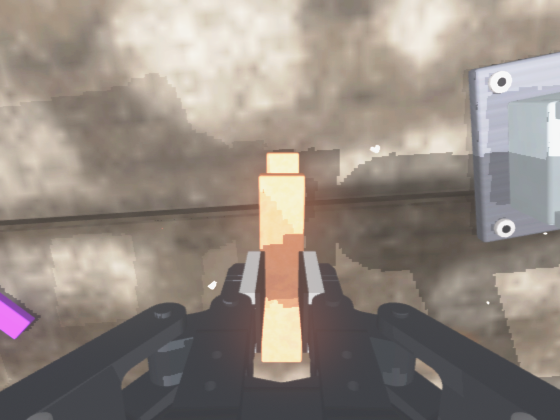

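```bash
python3 - <<'E'
from h import *
o=env.get_obs();C=cam("wrist",o);print(o["eef_pos"].round(1))
p0=ray(C,[(266.5,153),(298.5,153)],0);p12=ray(C,[(267,165),(299,165)],12);print(p0.round(1),p12.round(1))
u=Rn.from_euler("z",-3.8,degrees=True).apply([42.5,0,0])
print("centre",(p0.mean(0)-u).round(1))
q=ray(C,[(259,175),(304,174)],o["eef_pos"][2]+1.3);print("held",(q.mean(0)-u).round(1))
E
```

```text
[478.1  85.4  75. ]
[[518.   91.5   0. ]
 [516.8  72.9   0. ]] [[513.   91.1  12. ]
 [511.8  73.4  12. ]]
centre [475.  85.   0.]
held [477.4  85.4  76.3]
```

>>> {"fn": "servo_tool", "kwargs": {
  "increments": [
    [[-0.05, 0.01, 0.5], [0, 0, 0]],
    [[0, 0, 0.5], [0, 0, 0]],
    [[0, 0, 0.25], [0, 0, 0]],
    [[0, 0, 0.15], [0, 0, 0]],
    [[0, 0, 0.05], [0, 0, 0]],
    [[0, 0, 0], [0, 0, 0]],
    [[0, 0, 0], [0, 0, 0]]
  ]
}}

```text
t: 6.7
eef_pos: [475.8, 84.6, 17.7]
orientation: [-3.141, -0.001, -0.066]
ft_force: [0.2, 0.3, -1.2]
width: 14.1
grasp_force: 58.7
```

>>> {"fn": "servo_tool", "kwargs": {
  "increments": [
    [[0, 0, 0.03], [0, 0, 0]],
    [[0, 0, 0], [0, 0, 0]],
    [[0, 0, 0], [0, 0, 0]]
  ]
}}

```text
t: 7.08
eef_pos: [475.8, 84.6, 16.7]
orientation: [-3.141, -0.001, -0.066]
ft_force: [-1.4, -0.4, 5.7]
width: 13.7
grasp_force: 60.8
```

>>> {"fn": "servo_tool", "kwargs": {
  "increments": [
    [[0, 0, 0], [0, 0, 0]],
    [[0, 0, 0], [0, 0, 0]],
    [[0, 0, 0], [0, 0, 0]]
  ],
  "claw": 36
}}

```text
t: 7.45
eef_pos: [475.3, 84.6, 15.9]
orientation: [3.142, 0.0, -0.066]
ft_force: [0.1, 0.1, 0.2]
width: 36.1
grasp_force: 0.0
```

>>> {"fn": "servo_tool", "kwargs": {
  "increments": [
    [[0, 0, -0.5], [0, 0, 0]],
    [[0, 0, -1], [0, 0, 0]],
    [[0, 0, -1], [0, 0, 0]],
    [[0, 0, -1], [0, 0, 0]],
    [[0.5, 0.5, -1], [0, 0, 0]],
    [[0.5, 0.5, 0], [0, 0, 0]],
    [[0, 0.5, 0], [0, 0, 0]],
    [[0, 0, 0], [0, 0, 0]]
  ]
}}

```text
t: 8.45
eef_pos: [511.1, 21.1, 195.9]
orientation: [3.141, 0.001, -0.068]
ft_force: [-0.0, -0.1, 0.1]
width: 36.2
grasp_force: 0.0
```

```bash
python3 look.py w6
```

```text
8.45 [511.1  21.1 195.9] [ 3.141e+00  1.000e-03 -6.800e-02] [-0.04  0.25  1.69 -0.    1.2   1.6 ]
6 [475.4  88.2] L 87.8 W 27.3 ang -2.7 [213. 219.]
12 [477.3  86.9] L 86.2 W 26.8 ang -2.7 
18 [479.2  85.6] L 84.6 W 26.3 ang -2.7
```

View pics/w6.png

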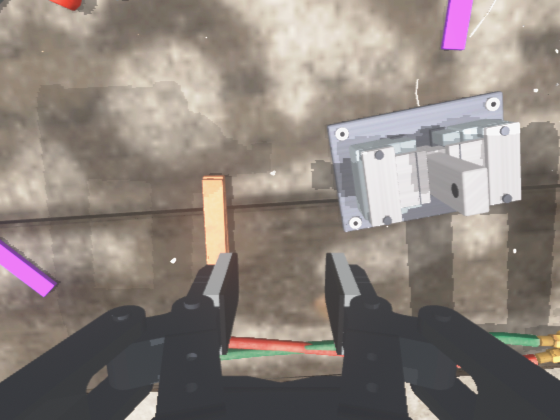

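The strip lies on the pile with its top visible at (213,215). Holder plate corners are at (329,126), (501,93) and (345,231), and the neck top is near (470,190).

```bash
python3 - <<'E'
from h import *
o=env.get_obs();C=cam("wrist",o)
A=ray(C,[(329,126),(501,93),(345,231)],10)[:,:2];fl,fr,nl=A
print(A.round(1),np.linalg.norm(fr-fl),np.linalg.norm(nl-fl))
c=(fr+nl)/2; d=(fl-fr)/np.linalg.norm(fl-fr); yaw=np.arctan2(-d[0],d[1])
print("centre",c.round(1),"yaw",np.degrees(yaw), "left-edge yaw",np.degrees(np.arctan2(*(fl-nl)[::-1])))
ex=np.array([np.cos(yaw),np.sin(yaw)]);ey=np.array([-ex[1],ex[0]])
for z in (40,110):
    P=[np.r_[c+a*15*ex+b*8*ey,z] for a,b in((1,1),(1,-1),(-1,-1),(-1,1))];print(z,proj(C,P).round(0).tolist())
f=cv2.imread("pics/w6.png");cv2.imwrite("pics/c6.png",cv2.resize(f[80:240,310:530],None,fx=3.5,fy=3.5,interpolation=cv2.INTER_CUBIC))
E
```

```text
[[ 555.1  -22.1]
 [ 572.5 -167.4]
 [ 458.1  -33.9]] 146.2986175868612 97.73039713395441
centre [ 515.3 -100.6] yaw 6.825187456915066 left-edge yaw 6.89020101425709
40 [[421.0, 156.0], [441.0, 152.0], [443.0, 188.0], [424.0, 191.0]]
110 [[461.0, 172.0], [487.0, 167.0], [489.0, 213.0], [464.0, 218.0]]
```

>>> {"fn": "servo_tool", "kwargs": {
  "increments": [
    [[0, 0, 0], [0, 0, -0.535]],
    [[0, 0, 0], [0, 0, -0.535]],
    [[-0.064, 0.758, 0], [0, 0, 0]],
    [[-0.064, 0.758, 0], [0, 0, 0]],
    [[-0.064, 0.758, 0], [0, 0, 0]],
    [[-0.064, 0.758, 0], [0, 0, 0]],
    [[0, 0, 0.3], [0, 0, 0]],
    [[0, 0, 0.3], [0, 0, 0]],
    [[0, 0, 0], [0, 0, 0]]
  ],
  "claw": 50
}}

```text
t: 9.62
eef_pos: [514.2, -97.9, 170.3]
orientation: [-3.14, 0.004, 0.122]
ft_force: [-0.4, 0.3, 0.6]
width: 49.7
grasp_force: 0.0
```

```bash
python3 look.py w7; python3 - <<'E'
from h import *
a=cv2.imread("pics/w7.png");cv2.imwrite("pics/c7.png",a)
o=env.get_obs();C=cam("wrist",o)
print(proj(C,[[515.3,-100.6,110]]).round())
E
```

```text
9.625 [514.2 -97.9 170.3] [-3.14   0.004  0.122] [-0.27  0.29  1.7   0.    1.16  1.18]
6 [ 309.5 -275.4] L 42.4 W 25.8 ang 13.9 [432. 402.]
12 [ 314.8 -271.8] L 41.5 W 25.3 ang 13.9 
18 [ 320.2 -268.2] L 40.7 W 24.7 ang 13.9 
6 [472.6  87.5] L 95.1 W 28.4 ang -4.5 [ 61. 204.]
12 [474.8  84. ] L 93.3 W 27.8 ang -4.5 
18 [477.   80.5] L 91.4 W 27.3 ang -4.5 
[[286. 224.]]
```

View pics/w7.png

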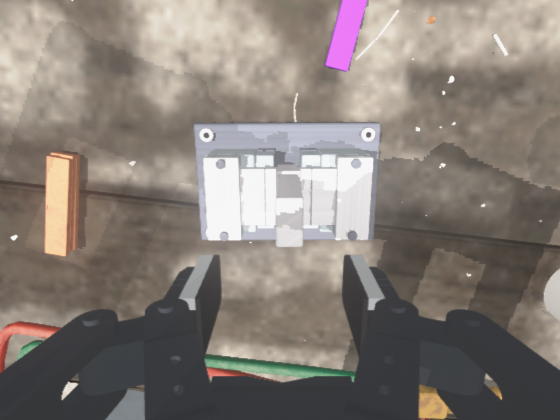

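This view shows the holder square to the tool, with its plate from (195,124) to (375,240) and the neck top ending at about (289,246). The pile at (61,204) looks even. I'll get the neck's edges numerically.

```bash
python3 - <<'E'
from h import *
f=cv2.imread("pics/w7.png");g=cv2.GaussianBlur(cv2.cvtColor(f,cv2.COLOR_BGR2GRAY),(3,3),0).astype(int)
for r in (180,190,205,220,228,236,242): print(r,g[r,264:314:2].tolist())
print("col",g[160:256:2,283].tolist());print("col",g[160:256:2,295].tolist())
E
```

```text
180 [230, 242, 246, 246, 246, 245, 206, 182, 178, 179, 178, 177, 175, 175, 175, 175, 175, 177, 213, 216, 217, 233, 234, 222, 218]
190 [229, 239, 246, 246, 246, 245, 208, 181, 179, 180, 179, 179, 178, 177, 175, 175, 175, 176, 178, 210, 225, 226, 222, 204, 206]
205 [234, 236, 246, 246, 246, 244, 244, 247, 247, 247, 246, 246, 246, 247, 246, 246, 246, 246, 245, 232, 225, 229, 227, 199, 216]
220 [242, 240, 247, 247, 247, 241, 201, 196, 197, 196, 196, 197, 199, 200, 200, 199, 197, 196, 194, 196, 223, 228, 225, 191, 217]
228 [218, 217, 217, 217, 215, 197, 207, 224, 222, 224, 227, 227, 226, 211, 204, 198, 195, 196, 195, 193, 211, 216, 216, 216, 216]
236 [192, 192, 192, 191, 191, 192, 205, 223, 225, 225, 225, 226, 227, 228, 227, 227, 229, 231, 228, 209, 187, 188, 188, 188, 188]
242 [138, 143, 145, 143, 139, 143, 192, 222, 226, 226, 226, 227, 229, 229, 228, 227, 225, 225, 224, 193, 143, 142, 146, 149, 151]
col [126, 125, 143, 164, 166, 191, 243, 206, 178, 178, 179, 179, 179, 180, 180, 180, 180, 180, 182, 226, 246, 247, 247, 246, 246, 247, 220, 198, 197, 197, 196, 197, 207, 224, 227, 226, 226, 226, 225, 225, 226, 226, 226, 203, 156, 158, 163, 168]
col [170, 168, 167, 169, 169, 197, 245, 205, 174, 174, 175, 175, 175, 175, 175, 175, 175, 176, 179, 225, 245, 246, 246, 246, 246, 227, 210, 198, 199, 200, 198, 196, 196, 195, 196, 219, 228, 227, 228, 230, 228, 226, 224, 202, 163, 163, 164, 167]
```

```bash
python3 - <<'E'
from h import *
o=env.get_obs();C=cam("wrist",o);R=Rn.from_euler("xyz",o["orientation"]).as_matrix()
p=ray(C,[(275.8,246.3),(302.3,246.3),(289,246.3),(289,199),(289,212)],110)
print(p.round(1),o["eef_pos"].round(1));print(((p-o["eef_pos"])@R).round(1))
q=ray(C,[(195,124),(380,123),(206.5,135),(368.5,134)],8);print(((q-o["eef_pos"])@R).round(1))
E
```

```text
[[ 501.2  -96.5  110. ]
 [ 503.1 -111.9  110. ]
 [ 502.2 -104.2  110. ]
 [ 530.6 -100.6  110. ]
 [ 523.  -101.5  110. ]] [514.9 -98.2 171.1]
[[-13.2  -3.2  61.1]
 [-13.2  12.3  61.1]
 [-13.2   4.5  61.1]
 [ 15.5   4.4  61. ]
 [  7.8   4.4  61. ]]
[[ 50.4 -69.2 163. ]
 [ 51.2  78.9 162.8]
 [ 41.7 -60.4 163.1]
 [ 42.5  70.3 162.9]]
```

>>> {"fn": "servo_tool", "kwargs": {
  "increments": [
    [[0.035, 0.115, 0.3], [0, 0, 0]],
    [[0, 0, 0.6], [0, 0, 0]],
    [[0, 0, 0.6], [0, 0, 0]],
    [[0, 0, 0.5], [0, 0, 0]],
    [[0, 0, 0.3], [0, 0, 0]],
    [[0, 0, 0.07], [0, 0, 0]],
    [[0, 0, 0], [0, 0, 0]]
  ]
}}

```text
t: 10.55
eef_pos: [518.1, -104.0, 77.5]
orientation: [3.141, -0.001, 0.12]
ft_force: [0.4, 0.3, -0.3]
width: 49.9
grasp_force: 0.0
```

```bash
python3 - <<'E'
from h import *
o=env.get_obs();f=optics.grab_frame("wrist");cv2.imwrite("pics/w8.png",f[:,:,::-1]);C=cam("wrist",o)
print(o["eef_pos"].round(1),o["ft_force"].round(1),proj(C,[[516.3,-102.4,110],[515.9,-99,110]]).round())
g=cv2.cvtColor(f,cv2.COLOR_RGB2GRAY).astype(int)
for r in (270,290,310,330): print(r,g[r,180:390:5].tolist())
E
```

```text
[ 518.1 -104.    77.5] [ 0.4  0.3 -0.3] [[276. 320.]
 [265. 320.]]
270 [240, 91, 92, 158, 155, 153, 87, 85, 123, 171, 171, 170, 169, 166, 169, 147, 149, 149, 146, 149, 149, 147, 146, 147, 204, 204, 146, 204, 203, 203, 203, 203, 201, 68, 68, 76, 146, 147, 130, 70, 103, 209]
290 [81, 150, 150, 150, 78, 77, 76, 76, 101, 246, 245, 246, 246, 228, 241, 174, 177, 177, 173, 175, 177, 174, 171, 168, 206, 206, 144, 206, 205, 205, 205, 204, 201, 65, 64, 63, 63, 115, 145, 145, 130, 64]
310 [69, 70, 92, 83, 71, 65, 65, 66, 131, 129, 132, 141, 140, 137, 138, 172, 171, 171, 170, 171, 172, 175, 176, 169, 144, 153, 166, 168, 167, 166, 168, 164, 164, 83, 60, 60, 58, 66, 88, 61, 60, 59]
330 [59, 60, 60, 58, 65, 56, 58, 154, 146, 143, 136, 133, 137, 141, 137, 173, 174, 170, 172, 171, 170, 170, 172, 168, 159, 166, 163, 160, 158, 158, 159, 165, 176, 178, 160, 55, 56, 62, 57, 57, 56, 56]
```

>>> {"fn": "servo_tool", "kwargs": {
  "increments": [
    [[-0.03, -0.045, 0.03], [0, 0, 0]],
    [[0, 0, 0], [0, 0, 0]]
  ]
}}

```text
t: 10.85
eef_pos: [516.3, -102.2, 76.5]
orientation: [3.141, -0.001, 0.121]
ft_force: [-0.5, 0.2, 1.5]
width: 50.1
grasp_force: 0.0
```

>>> {"fn": "servo_tool", "kwargs": {
  "increments": [
    [[0, 0, 0], [0, 0, 0]],
    [[0, 0, 0], [0, 0, 0]],
    [[0, 0, 0], [0, 0, 0]],
    [[0, 0, 0], [0, 0, 0]],
    [[0, 0, 0], [0, 0, 0]]
  ],
  "claw": 3
}}

```text
t: 11.48
eef_pos: [516.5, -102.3, 76.4]
orientation: [3.141, -0.001, 0.12]
ft_force: [-0.7, 1.0, 4.0]
width: 15.5
grasp_force: 59.1
```

>>> {"fn": "servo_tool", "kwargs": {
  "increments": [
    [[0, -0.083, -0.008], [-0.287, 0, 0]],
    [[0, -0.083, -0.008], [-0.287, 0, 0]],
    [[0, -0.083, -0.008], [-0.287, 0, 0]],
    [[0, -0.083, -0.008], [-0.287, 0, 0]],
    [[0, 0, 0], [0, 0, 0]],
    [[0, 0, 0], [0, 0, 0]]
  ]
}}

```text
t: 12.22
eef_pos: [515.1, -89.9, 76.6]
orientation: [2.94, -0.0, 0.122]
ft_force: [0.4, -4.5, 2.7]
width: 15.2
grasp_force: 59.1
```

>>> {"fn": "servo_tool", "kwargs": {
  "increments": [
    [[0, -0.033, -0.003], [-0.115, 0, 0]],
    [[0, 0, 0], [0, 0, 0]],
    [[0, 0, 0], [0, 0, 0]]
  ]
}}

```text
t: 12.6
eef_pos: [515.0, -88.9, 76.5]
orientation: [2.919, -0.0, 0.121]
ft_force: [1.2, -5.8, 2.3]
width: 15.3
grasp_force: 59.3
```

>>> {"fn": "servo_tool", "kwargs": {
  "increments": [
    [[0, 0.033, 0.005], [0.115, 0, 0]],
    [[0, 0.082, 0.012], [0.287, 0, 0]],
    [[0, 0.082, 0.012], [0.287, 0, 0]],
    [[0, 0.082, 0.012], [0.287, 0, 0]],
    [[0, 0.082, 0.012], [0.287, 0, 0]],
    [[0, 0, 0], [0, 0, 0]],
    [[0, 0, 0], [0, 0, 0]]
  ]
}}

```text
t: 13.48
eef_pos: [516.7, -102.4, 76.4]
orientation: [3.141, -0.001, 0.119]
ft_force: [0.6, -1.3, 5.2]
width: 15.3
grasp_force: 60.0
```

>>> {"fn": "servo_tool", "kwargs": {
  "increments": [
    [[0, 0.083, -0.008], [0.287, 0, 0]],
    [[0, 0.083, -0.008], [0.287, 0, 0]],
    [[0, 0.083, -0.008], [0.287, 0, 0]],
    [[0, 0.083, -0.008], [0.287, 0, 0]],
    [[0, 0.033, -0.003], [0.115, 0, 0]],
    [[0, 0, 0], [0, 0, 0]],
    [[0, 0, 0], [0, 0, 0]]
  ]
}}

```text
t: 14.35
eef_pos: [517.8, -114.8, 76.2]
orientation: [-2.918, 0.0, 0.12]
ft_force: [0.9, 4.8, 4.6]
width: 15.1
grasp_force: 59.8
```

>>> {"fn": "servo_tool", "kwargs": {
  "increments": [
    [[0, 0.04, -0.003], [0.115, 0, 0]],
    [[0, 0, 0], [0, 0, 0]],
    [[0, 0, 0], [0, 0, 0]],
    [[0, -0.073, 0.01], [-0.23, 0, 0]],
    [[0, -0.082, 0.012], [-0.287, 0, 0]],
    [[0, -0.082, 0.012], [-0.287, 0, 0]],
    [[0, -0.082, 0.012], [-0.287, 0, 0]],
    [[0, -0.082, 0.012], [-0.287, 0, 0]],
    [[0, 0, 0], [0, 0, 0]],
    [[0, 0, 0], [0, 0, 0]]
  ]
}}

```text
t: 15.6
eef_pos: [516.0, -100.8, 76.4]
orientation: [-3.14, -0.0, 0.121]
ft_force: [-1.2, 4.2, 7.8]
width: 15.4
grasp_force: 60.6
```

>>> {"fn": "servo_tool", "kwargs": {
  "increments": [
    [[0, 0, -0.05], [0, 0, 0]],
    [[0, 0, -0.05], [0, 0, 0]],
    [[0, 0, -0.05], [0, 0, 0]],
    [[0, 0, -0.05], [0, 0, 0]],
    [[0, 0, 0], [0, 0, 0]]
  ]
}}

```text
t: 16.23
eef_pos: [516.4, -102.5, 84.1]
orientation: [3.141, -0.0, 0.12]
ft_force: [-1.4, 0.5, -2.8]
width: 15.2
grasp_force: 59.3
```

It is past the 5 mm stop with almost no resistance, so the block is free. I'll lift on to about 40 mm.

>>> {"fn": "servo_tool", "kwargs": {
  "increments": [
    [[0, 0, -0.1], [0, 0, 0]],
    [[0, 0, -0.1], [0, 0, 0]],
    [[0, 0, -0.1], [0, 0, 0]],
    [[0, 0, -0.1], [0, 0, 0]],
    [[0, 0, 0], [0, 0, 0]]
  ]
}}

```text
t: 16.85
eef_pos: [516.6, -102.4, 100.5]
orientation: [3.141, -0.001, 0.12]
ft_force: [-0.5, -0.9, -1.8]
width: 15.2
grasp_force: 59.3
```

>>> {"fn": "servo_tool", "kwargs": {
  "increments": [
    [[0, 0, -0.1], [0, 0, 0]],
    [[0, 0, -0.1], [0, 0, 0]],
    [[0, 0, -0.1], [0, 0, 0]],
    [[0, 0, -0.1], [0, 0, 0]],
    [[0, 0, 0], [0, 0, 0]],
    [[0, 0, 0], [0, 0, 0]],
    [[0, 0, 0], [0, 0, 0]]
  ]
}}

```text
t: 17.73
eef_pos: [516.1, -102.3, 115.8]
orientation: [-3.141, 0.0, 0.12]
ft_force: [-0.0, 0.5, -2.1]
width: 15.1
grasp_force: 59.3
```

```bash
python3 - <<'E'
from h import *
for n in ("side","scene"):
    o=env.get_obs();f=optics.grab_frame(n);cv2.imwrite(f"pics/{n}9.png",f[:,:,::-1]);C=cam(n)
    for b in blobs(mask(f,*COP),60):
        r=cv2.minAreaRect(b);p=ray(C,r[0],12)[0]
        if abs(p[0]-477)<30 and abs(p[1]-85)<30: print(n,r,p.round(1))
o=env.get_obs();f=optics.grab_frame("wrist");cv2.imwrite("pics/w9.png",f[:,:,::-1]);C=cam("wrist",o)
print({k:np.round(o[k],2) for k in("t","eef_pos","ft_force","width","grasp_force","orientation")})
hsv=cv2.cvtColor(f,cv2.COLOR_RGB2HSV)
u0,v0=proj(C,[[475.5,84.5,18]])[0].astype(int);print(u0,v0)
for r in range(v0-60,v0+61,20):
    if 0<=r<420: print(r,hsv[r,max(u0-40,0):u0+60:3,2].tolist())
E
```

```text
side ((311.5, 233.0), (8.0, 29.0), 90.0) [476.9  85.9  12. ]
scene ((247.00001525878906, 241.5), (7.273237705230713, 29.4091796875), 71.56504821777344) [473.9  86.9  12. ]
{'t': np.float64(17.82), 'eef_pos': array([ 516.12, -102.27,  115.85]), 'ft_force': array([-0.03,  0.5 , -2.03]), 'width': np.float64(15.19), 'grasp_force': np.float64(59.27), 'orientation': array([-3.14,  0.  ,  0.12])}
3 232
172 [151, 142, 143, 189, 230, 239, 241, 212, 128, 131, 128, 84, 91, 119, 128, 133, 133, 134, 138, 144, 144]
192 [241, 241, 241, 241, 241, 236, 130, 133, 136, 165, 135, 102, 102, 103, 121, 156, 157, 157, 164, 173, 176]
212 [241, 240, 241, 242, 246, 244, 132, 143, 136, 172, 135, 92, 77, 76, 75, 74, 75, 78, 78, 86, 99]
232 [241, 246, 246, 246, 246, 244, 140, 144, 138, 178, 136, 113, 96, 96, 96, 126, 125, 127, 126, 125, 123]
252 [246, 246, 246, 245, 245, 243, 133, 142, 134, 174, 135, 117, 97, 97, 124, 124, 125, 125, 126, 125, 125]
272 [245, 244, 244, 245, 245, 244, 139, 143, 136, 178, 139, 124, 100, 100, 108, 131, 128, 125, 125, 125, 125]
292 [106, 105, 106, 107, 113, 117, 117, 117, 116, 116, 116, 115, 113, 110, 103, 97, 93, 91, 90, 89, 89]
```

```bash
python3 -c "
from plant import env
print(env.hand_in())"
```

```text
the job is handed in; nothing more can be done
None
```

I laid strip_c on the other two and let go, rocked the block free to both sides, and handed in at about 18 s with the block held upright, lifted about 39 mm by arm travel. The hand-in gave no verdict, and I judged both keepers pushed back from the low lifting force, not from a direct look.

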